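# Ease the cobbler's sole clamp by one notch

### The arm

A 7-joint arm with a two-finger parallel gripper is mounted at the origin on the work surface. World frame = base frame: x ahead of the robot, y to its left, z up, the work surface at z = 0. Lengths are in m, angles in rad, forces in N, time in s.
With the tool pointing down it reaches from about 0.425 to 1.025 m from the base axis. Payload 3.6 kg.
Tool frame: the origin (TCP) lies at the centre of the arm's flange, where the gripper is bolted on; the fingertips stand 173 mm ahead of it and the grasp point (between the pads) lies 155 mm ahead of it; z points along the fingers, y is the direction in which the jaws open and shut (so a half turn about z gives the same grasp; the last joint's range is limited). The gripper opens to 85 mm and grips with 20 to 120 N. Pads are 22 mm wide; open, the fingers measure 114 mm over their backs; the gripper's body (76 mm by 85 mm) begins 54 mm behind the grasp point. The pads swing forward as they close: fully open they stand 13 mm farther back than shut.
Start: joints at [1.145, 0.591, 0.048, 1.609, -0.033, 0.943, -0.034], TCP at [0.236, -0.685, 0.405] pointing down, gripper open.
Joint ranges: [-2.69, 2.69], [-0.47, 2.24], [-1.27, 1.36], [0.19, 2.51], [-1.53, 4.68], [0.08, 2.07], [-3.09, 3.09]. Speed limits (rad/s): [2.57, 2.57, 3.14, 3.14, 3.14, 3.14, 3.14].

### API

Orientations are given as [roll, pitch, yaw] about the fixed x, y, z axes, in that order (R = Rz(yaw) Ry(pitch) Rx(roll)).
In Python, from rig import manip gives the robot as it stands. The module is installed in compiled form; this text tells all that it offers. Calls block until the motion is done:
- manip.move_to(position, orientation): joint-space move of the TCP to a pose.
- manip.movel(position, rot=None, speed=0.15): straight line of the TCP; rot=None keeps the orientation; speed is the mean speed in m/s.
- manip.move_j(angles): joint-space move.
- manip.gripper_to(opening, squeeze=None): finger opening in m; squeeze is the grip in N (None keeps the last); returns when the fingers have stopped.
- manip.hold(seconds).
- manip.ik(position, orientation): joint angles nearest the present ones, or None.
- manip.capture(name): name is "side" or "top"; returns (picture, depth): 420x560x3 uint8, red, green, blue; 420x560 float32, m along the optical axis (not along the pixel's ray), 0 where there is no reading.
- manip.get_calibration(name): a dict with "fx", "fy", "cx", "cy" (pixels), "T" (4x4, takes a point from camera to world coordinates). Camera axes: x right, y down, z forward; pixel columns grow to the right and rows downward; lengths in m; the calibration is good to about 2 mm. A picture is of the moment at which its call begins. get_calibration takes no time and is no camera call.
A pose or a line that the arm cannot do raises manip.IKError and nothing moves.
- manip.hand_in(): hands the job in, once; it reports no verdict.
Trained networks look in the newest picture that a camera, given by its name, has taken for a name from the list of things; names that differ only in an ending like _2 or _b are one class to them, and where a whole thing is asked for, a point or a joint stands for the part that bears it (a point fixed in the world has none). Each returns a list of dicts, best first, with "confidence" (0 to 1); they miss things now and then, are a little off and sometimes report something else, mostly with a low value. They report only what shows in the picture. A call takes as long as a camera call.
- manip.silhouettes(camera, query): "mask" (420x560 bool, what is visible of it) and "location" ([row, column] in pixels, amid what is visible of it).
Readings, each from a call of its own:
- manip.current_time_s(): time.
- manip.current_joint_pos(): joint angles.
- manip.current_dq(): joint speeds.
- manip.current_joint_efforts(): joint torques, N m.
- manip.current_eef_pos(): TCP position.
- manip.current_tcp_rot(): TCP orientation.
- manip.current_force(): force on the tool from outside, world axes, zero at the start.
- manip.current_torque(): the same for the moment, N m.
- manip.current_finger_gap(): finger opening in m.
Only numpy, scipy, OpenCV 4.12 (cv2) and the standard library are available. Lean on these libraries where they do the work, as an engineer would, in place of code of your own. Each camera call takes 0.05 s, during which the arm holds its last target. There are 200 camera calls.

### The job

Ease the sole clamp by one notch, pushing gently with your fingertips only and gripping or picking up nothing. Flip the ratchet pawl up by its finger lever until it stays standing by itself, push the handle arm so that the wheel turns backward (top away from the robot's side of the clamp) by one notch and no more, then flip the pawl down again so that it drops between the next two teeth. Leave the bottle, the tin and the hammer alone.

Things in the scene. Friction and masses are not known exactly. Their poses are not given: they have to be found in the camera images.
- clamp: Green bench clamp holding a wooden last, bolted down. Origin: on the work surface right below the ratchet wheel's middle. x roughly away from the robot, z up, y along the wheel's shaft. Last and jaws lie at y over 40 mm, below 150 mm high; green pawl post at y 21 to 31, x 53 to 83 mm, 212 mm high; the four handle arms turn in the plane y = -100 mm, wheel and pawl in y = 0
- wheel_axis (a point): centre of the steel ratchet wheel, 130 mm above the work surface, clamp's y = 0. The wheel stands upright, 14 mm thick, 8 teeth (one notch = 45 degrees), tooth tips at radius 58 mm. Axes as the clamp's
- knob_centre (a point): centre of the black ball knob (24 mm diameter) on one of four handle arms (12 mm rods, 90 degrees apart, 103 mm from shaft to ball centre) that turn with the wheel: the arm that at the start points up and leans to the clamp's -x. Pushing it to the clamp's +x turns the wheel backward
- wheel (a joint): angle of wheel and arms (rad), grows as it turns backward (top to the clamp's +x). Pawl down, it turns only forward, and stops backward at 0.02. Starts between -0.24 and -0.04. One notch is 0.785: from 0.40 to 0.75 the next gap lies under the pawl, which drops in. At 0 the knob's arm leans 0.26 rad from upright to -x. Friction (2.5 N at the knob) holds it where it is left
- pawl_pivot (a point): pivot of the pawl, fixed at the clamp's x = 65, y = 0, z = 198 mm, beyond the wheel as seen from the robot. A round sleeve (radius 9 mm, along y) joins the pawl bar at y = 0 and its finger lever. Axes as the clamp's
- pawl (a joint): pawl angle (rad): 0 down between two teeth, grows as the nose lifts; 0.17 to 0.22 with the nose on a tooth. The bar, 14 mm wide, reaches 68 mm from the pivot to the clamp's -x (y = 0). Past 1.55 (upright) it falls by its own weight to its stop at 2.0 and stays: bar leaning to +x, its top 264 mm above the table, lever level to +x. Pushed to -x below 1.4 it falls back on the wheel. 70 to 120 g
- glue: bystander: blue plastic bottle with white cap, 54 mm diameter, 125 mm high, origin at the centre of its underside
- polish: bystander: round dark tin, 76 mm diameter, 55 mm high, origin at the centre of its underside
- hammer: bystander: hammer lying flat, 250 mm long along its x axis, origin near its middle on the work surface
- pawl_lever (a point): middle of the upper end of the pawl's finger lever: a steel plate 30 mm wide (clamp y -57 to -27 mm), 6 mm thick, rising 64 mm from the pivot, between wheel and handle arms. Pawl down, it leans 0.38 rad from upright to the clamp's -x; pushed to the clamp's +x it swings the pawl's nose up and over

How it is judged:
On the way, in this order (a step that is already met when the one before it is completed fails the run):
1. the pawl has been flipped up past upright and stands by itself, the wheel not yet turned back (value of joint pawl above 1.85 rad and value of joint wheel below 0.15 rad and contact force between the fingers and clamp below 0.3 N), for 0.1 s.
2. with the pawl up, the wheel has been pushed backward until the next gap lies under the pawl (value of joint pawl above 1.8 rad and value of joint wheel between 0.3 and 0.84 rad), for 0.2 s.
At the end, for the whole second after the job is handed in: The wheel stands one notch (45 degrees) back from its start, between 0.30 and 0.84 rad, at rest, and the pawl is down between the next two teeth (pawl angle under 0.15 rad, nose not resting on a tooth) (value of joint wheel between 0.3 and 0.84 rad and value of joint pawl below 0.15 rad and velocity of joint wheel between -0.05 and 0.05 rad/s); the robot touches nothing.
It fails at once if the wheel was let back by much more than one notch (value of joint wheel above 1.1 rad).
It fails at once if the clamp was gripped or shoved hard (over 35 N) (contact force between the fingers and clamp above 35 N).
It fails at once if the bottle was moved, lifted or knocked over (distance of glue from where it was at the start of the episode above 0.02 m or angle between glue's own z axis and vertical above 0.3 rad).
It fails at once if the tin was moved or lifted (distance of polish from where it was at the start of the episode above 0.02 m).
It fails at once if the hammer was moved or lifted (distance of hammer from where it was at the start of the episode above 0.02 m).
It also fails if it takes over 67 s, if anything falls off the work surface, if the arm or the gripper's body presses on something with over 40 N, if the wrist force passes 120 N, or if a joint passes its speed limit or range.

## Working session

There is one attempt and no reset: what is moved stays moved. The work goes in short steps, each a Python script; the robot and the scene stay as the last script left them, time stands still between calls to the robot, and variables do not carry over. Pictures are saved under pics/ and viewed, about 8 in all and at most 12, crops included, and the job is handed in when it is done.

```bash
mkdir -p pics
cat > h.py <<'E'
from rig import manip as m
import numpy as np, cv2
def pts(cam,d):
    c=m.get_calibration(cam); v,u=np.mgrid[:d.shape[0],:d.shape[1]]
    P=np.stack([(u-c['cx'])/c['fx']*d,(v-c['cy'])/c['fy']*d,d],-1)
    return P@c['T'][:3,:3].T+c['T'][:3,3]
def proj(cam,p):
    c=m.get_calibration(cam);T=np.linalg.inv(c['T']);q=T[:3,:3]@np.array(p)+T[:3,3]
    return [c['fx']*q[0]/q[2]+c['cx'],c['fy']*q[1]/q[2]+c['cy']]
E
python3 - <<'E'
from h import *
ims=[]
for cam in ("side","top"):
    p,d=m.capture(cam); ims.append(p); np.save(cam+'_d.npy',d)
    print(cam,m.get_calibration(cam))
    P=pts(cam,d)
    for q in ("clamp","wheel","knob_centre","pawl_lever","pawl","glue","polish","hammer"):
        for s in m.silhouettes(cam,q)[:2]:
            k=s['mask']&(d>0)
            if k.sum(): print(q,round(s['confidence'],2),np.round(s['location']),k.sum(),np.round(np.median(P[k],0),3),np.round(P[k].min(0),3),np.round(P[k].max(0),3))
for i,n in enumerate(("side","top")):
    cv2.imwrite(f'pics/{n}0.png',cv2.resize(ims[i][:,:,::-1],(800,600)))
print(m.current_time_s())
E
```

```text
side {'fx': 529.8297115963511, 'fy': 529.8297115963511, 'cx': 289.2965711949308, 'cy': 205.52817679976263, 'T': array([[ 0.95994108, -0.20397329,  0.19211462,  0.43416912],
       [-0.28012071, -0.71509598,  0.64044526, -0.8043728 ],
       [ 0.00674667, -0.66860499, -0.74358715,  0.92821055],
       [ 0.        ,  0.        ,  0.        ,  1.        ]])}
clamp 0.84 [182. 243.] 15539 [0.573 0.022 0.06 ] [ 0.377 -0.156 -0.006] [0.798 0.376 0.259]
clamp 0.27 [195. 244.] 2741 [ 0.56  -0.105  0.14 ] [ 0.472 -0.156 -0.003] [0.705 0.185 0.241]
wheel 0.78 [192. 247.] 2645 [ 0.56  -0.108  0.142] [ 0.471 -0.156 -0.003] [0.683 0.171 0.241]
knob_centre 0.72 [196. 247.] 2730 [ 0.558 -0.099  0.14 ] [ 0.472 -0.156 -0.002] [0.705 0.196 0.241]
pawl_lever 0.63 [158. 260.] 528 [ 0.609 -0.031  0.199] [ 0.553 -0.076  0.078] [0.672 0.104 0.259]
pawl 0.86 [156. 263.] 550 [ 0.608 -0.03   0.199] [ 0.553 -0.076  0.101] [0.668 0.094 0.259]
glue 0.71 [274. 298.] 1072 [ 0.621 -0.248  0.077] [ 0.598 -0.261 -0.004] [ 0.666 -0.162  0.127]
glue 0.46 [182. 243.] 15262 [0.572 0.022 0.064] [ 0.38  -0.156 -0.004] [0.79
[... 735 characters left out ...]
0.693 0.093 0.241]
wheel 0.55 [206. 332.] 706 [ 0.623 -0.228  0.089] [ 0.602 -0.264 -0.   ] [ 0.66  -0.206  0.129]
knob_centre 0.86 [238. 256.] 3191 [ 0.564 -0.096  0.142] [ 0.465 -0.155 -0.004] [0.722 0.099 0.241]
pawl_lever 0.69 [206. 209.] 959 [ 0.616 -0.029  0.205] [ 0.556 -0.075  0.01 ] [0.672 0.03  0.26 ]
pawl 0.67 [207. 208.] 1009 [ 0.616 -0.028  0.204] [ 0.556 -0.075 -0.001] [0.672 0.039 0.26 ]
glue 0.55 [206. 328.] 689 [ 0.623 -0.227  0.09 ] [ 0.602 -0.255  0.006] [ 0.653 -0.206  0.129]
polish 0.71 [138. 301.] 1284 [ 0.763 -0.184  0.055] [ 0.732 -0.225 -0.003] [ 0.823 -0.146  0.06 ]
hammer 0.58 [134. 364.] 1946 [ 0.772 -0.312  0.025] [ 0.625 -0.367 -0.002] [ 0.877 -0.241  0.031]
0.9
```

View pics/side0.png

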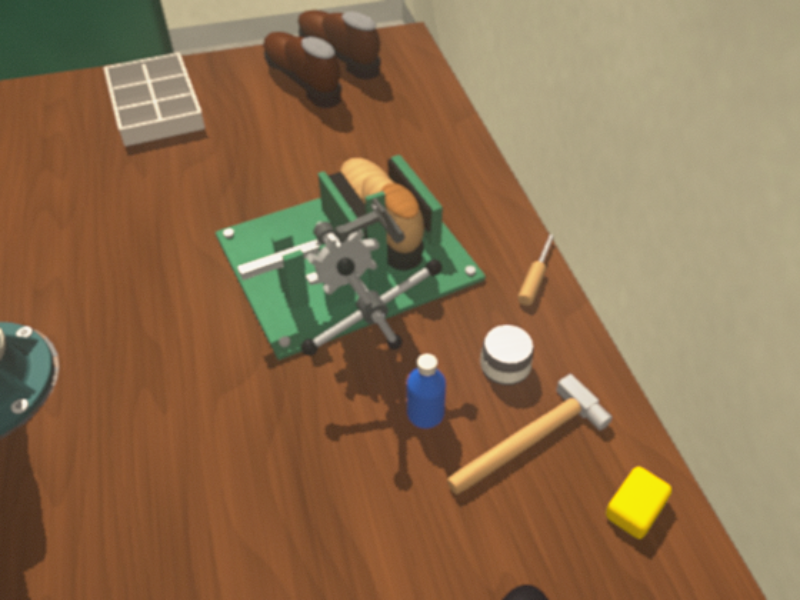

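View pics/top0.png

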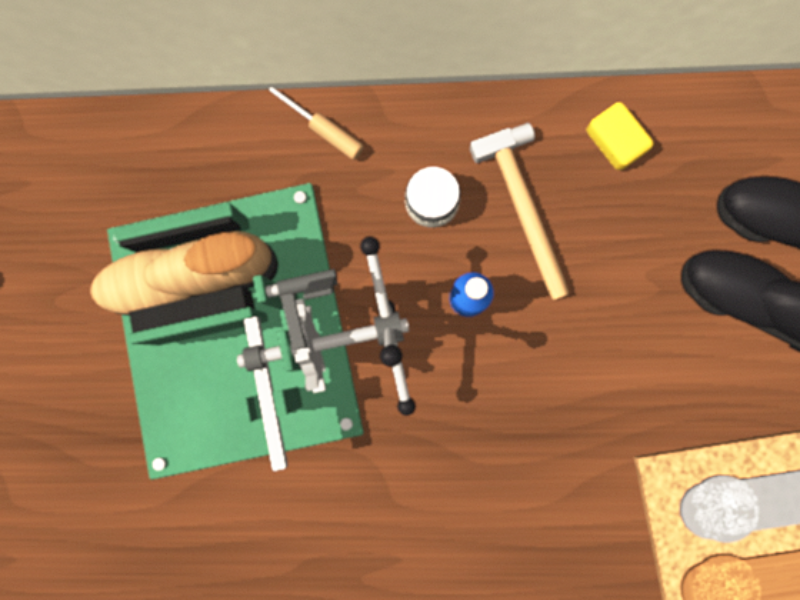

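Run:
```python
from h import *
P=np.concatenate([pts(c,np.load(c+'_d.npy')).reshape(-1,3) for c in ("side","top")])
np.set_printoptions(precision=3,suppress=True)
b=(P[:,0]>.4)&(P[:,0]<.8)&(P[:,1]>-.2)&(P[:,1]<.15)
Q=P[b]
for zl,zh in ((.245,.27),(.225,.245),(.203,.225),(.175,.195)):
    k=Q[(Q[:,2]>zl)&(Q[:,2]<zh)]
    lab=cv2.connectedComponents
    # coarse cluster on 4mm grid
    g=np.zeros((100,100),np.uint8); ij=((k[:,:2]-[.4,-.2])/.004).astype(int); g[ij[:,0],ij[:,1]]=1
    n,L=cv2.connectedComponents(g)
    l=L[ij[:,0],ij[:,1]]
    for i in range(1,n):
        q=k[l==i]
        if len(q)>15:print((zl,zh),len(q),q.mean(0),q.min(0),q.max(0), cv2.minAreaRect(q[:,:2].astype(np.float32)*1000))
```

```text
(0.245, 0.27) 178 [ 0.611 -0.061  0.255] [ 0.603 -0.076  0.245] [ 0.619 -0.045  0.26 ] ((610.9373779296875, -59.697120666503906), (13.570960998535156, 31.494234085083008), 9.297222137451172)
(0.225, 0.245) 325 [ 0.546 -0.133  0.235] [ 0.533 -0.144  0.225] [ 0.558 -0.12   0.241] ((546.6190185546875, -132.25083923339844), (25.043243408203125, 23.822017669677734), 62.27775573730469)
(0.225, 0.245) 96 [ 0.621 -0.062  0.235] [ 0.609 -0.074  0.225] [ 0.628 -0.044  0.245] ((617.7394409179688, -58.98935317993164), (16.97304916381836, 28.949758529663086), 11.283129692077637)
(0.203, 0.225) 44 [ 0.551 -0.135  0.212] [ 0.536 -0.143  0.203] [ 0.56  -0.126  0.225] ((549.7411499023438, -134.1589813232422), (27.109996795654297, 10.507549285888672), 35.309574127197266)
(0.203, 0.225) 694 [ 0.626 -0.022  0.208] [ 0.605 -0.073  0.203] [0.643 0.018 0.225] ((626.8585815429688, -26.598304748535156), (32.75368118286133, 90.04133605957031), 8.528116226196289)
(0.175, 0.195) 400 [ 0.565 -0.028  0.187] [ 0.538 -0.038  0.175] [ 0.615 -0.013  0.195] ((576.1278076171875, -23.655759811401367), (77.68521118164062, 17.7191104888916), 11.187067985534668)
(0.175, 0.195) 67 [ 0.562 -0.131  0.186] [ 0.552 -0.136  0.176] [ 0.571 -0.123  0.195] ((561.88232421875, -130.3595733642578), (19.582263946533203, 10.24487018585205), 34.68183135986328)
(0.175, 0.195) 46 [0.61  0.007 0.187] [0.605 0.003 0.176] [0.618 0.014 0.195] ((609.54736328125, 6.863399505615234), (7.114344120025635, 14.490279197692871), 57.360504150390625)
(0.175, 0.195) 18 [0.633 0.009 0.187] [0.629 0.008 0.177] [0.637 0.012 0.195] ((632.8134765625, 9.591842651367188), (3.472573757171631, 8.083427429199219), 86.43943786621094)
(0.175, 0.195) 34 [ 0.675 -0.106  0.176] [ 0.668 -0.113  0.175] [ 0.68  -0.098  0.177] ((676.5882568359375, -105.8863754272461), (12.734309196472168, 13.037541389465332), 39.78925323486328)
```

The pictures show the clamp with +x up the top view, yawed about 10°. The lever is near (300,345) in the top view and the upper knob at (390,355). I get a clamp origin of about (0.563, -0.0255) with yaw 0.17. Next I'll refine this, close the gripper, move to the near side of the lever and check where the tips really are.

```bash
cat >> h.py <<'E'
from scipy.optimize import least_squares
Y=0.17; O=np.array([.563,-.0255,0])
R=np.array([[np.cos(Y),-np.sin(Y),0],[np.sin(Y),np.cos(Y),0],[0,0,1]])
ROT=[np.pi,0,Y]           # tool down, tool x = clamp +x
def W(x,y,z): return O+R@(np.array([x,y,z])/1000)      # clamp mm -> world
def tip(x,y,z): return list(W(x,y,z+173))              # TCP for tip centre
def C(P): return (P-O)@R*1000
def cloud(cams=("side","top")):
    return C(np.concatenate([pts(c,m.capture(c)[1])[2:-2].reshape(-1,3) for c in cams]))
def knob(Q,ang0):
    c0=np.array([103*np.sin(ang0),-100,130+103*np.cos(ang0)])
    for _ in range(4):
        k=Q[(abs(np.linalg.norm(Q-c0,axis=1)-12)<6)&(Q[:,2]>c0[2]-4)]
        c0=least_squares(lambda c:np.linalg.norm(k-c,axis=1)-12,c0,loss='soft_l1').x
    a=np.arctan2(c0[0],c0[2]-130)
    return c0,len(k),a+.26
E
python3 - <<'E'
from h import *
np.set_printoptions(precision=1,suppress=True)
Q=cloud(); print(knob(Q,-.35))
for n,b in dict(lever=[(20,60),(-65,-20),(240,265)],post=[(45,90),(12,40),(205,216)],sleeve=[(50,80),(-60,10),(202,212)],arm_px=[(60,120),(-115,-85),(60,220)]).items():
    k=Q[np.all([(Q[:,i]>b[i][0])&(Q[:,i]<b[i][1]) for i in range(3)],0)]
    if len(k):print(n,len(k),k.mean(0),np.percentile(k,3,0),np.percentile(k,97,0))
print([np.round(v,3) for v in (m.current_eef_pos(),m.current_tcp_rot())])
m.gripper_to(0.0)
for r in (ROT,[np.pi,0,Y-np.pi],[np.pi,0,Y+np.pi/2],[np.pi,0,Y-np.pi/2]): print(r[2],m.ik(tip(5,-44,300),r))
E
```

```text
(array([ -34.2, -101.4,  227.4]), 329, np.float64(-0.07771084961296354))
lever 203 [ 42.1 -43.4 253.5] [ 36.3 -56.5 241.2] [ 49.9 -28.2 259.5]
post 205 [ 63.8  25.8 211.1] [ 49.9  21.4 205.8] [ 78.2  31.4 213.7]
sleeve 438 [ 62.7 -20.9 205.9] [ 52.5 -55.1 202.5] [ 71.    7.  209.4]
arm_px 462 [ 85.4 -99.9 166.3] [  61.7 -108.4  154.2] [105.  -90.  176.4]
[array([ 0.2, -0.7,  0.4]), array([3.1, 0. , 0.3])]
0.17 [ 0.1  0.3 -0.1  1.9  0.1  0.9 -1.4]
-2.971592653589793 [ 0.6  0.4 -0.8  1.8  0.4  1.   1.4]
1.7407963267948965 [ 0.4  0.4 -0.5  1.9  0.2  1.   0. ]
-1.4007963267948966 [-0.2  0.3  0.3  1.9 -0.1  0.9 -2.8]
```

Geometry agrees to about 2 mm. I'll apply a small shift and go to the pre-push pose.

```bash
sed -i 's/\.563,-\.0255,0/.5615,-.0262,0/' h.py
python3 - <<'E'
from h import *
np.set_printoptions(precision=3,suppress=True)
m.move_to(tip(5,-43,300),ROT)
m.movel(tip(5,-43,232),speed=.15)
print(m.current_time_s(),m.current_force(),m.current_finger_gap(),m.current_eef_pos()-tip(5,-43,232))
Q=cloud(); k=Q[(abs(Q[:,0]-5)<20)&(abs(Q[:,1]+43)<20)&(Q[:,2]>205)&(Q[:,2]<290)]
print(len(k),np.percentile(k,[1,5,50,99],axis=0))
p,_=m.capture("side"); cv2.imwrite('pics/s1.png',cv2.resize(p[80:290,120:400,::-1],(800,600)))
E
```

```text
4.875 [ 0.476 -0.339 -0.012] 0.00025323374526985533 [ 0. -0.  0.]
195 [[ -8.19  -58.215 233.217]
 [ -7.449 -57.038 237.803]
 [ -2.084 -50.592 255.392]
 [ 16.3   -31.101 286.304]]
```

View pics/s1.png

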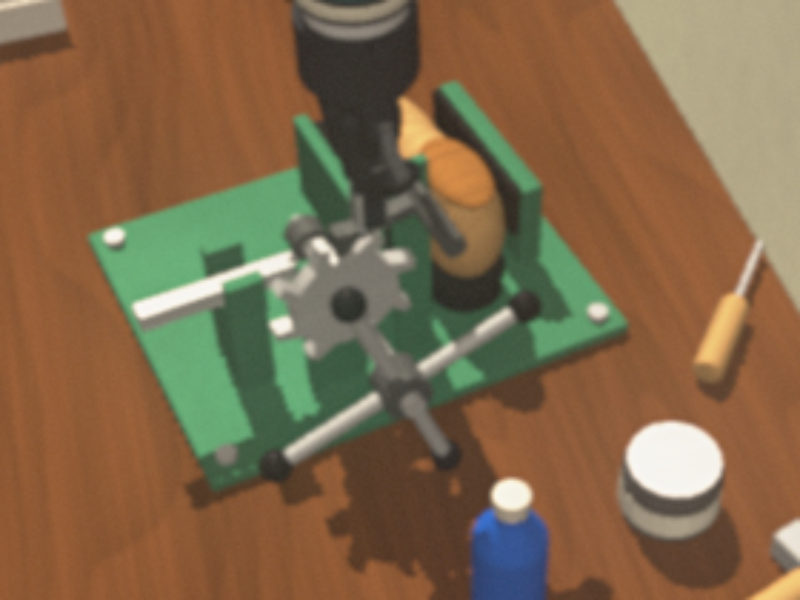

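The picture shows the closed fingertips at (370,215), just left of the lever at about (440,215). The depth cloud puts the tips at z≈233 mm, as expected, so I'll flip the pawl.

Run:
```python
from h import *
np.set_printoptions(precision=2,suppress=True)
for x,z in ((25,232),(40,232),(55,228),(70,222),(80,217),(90,214),(98,214)):
    m.movel(tip(x,-43,z),speed=.06); print(x,m.current_force())
m.hold(.3); print(m.current_force())
m.movel(tip(75,-43,222),speed=.1)
Q=cloud()
b=Q[(abs(Q[:,1])<7)&(Q[:,0]>50)&(Q[:,0]<120)&(Q[:,2]>215)]; print('bar',len(b),b.mean(0),b.max(0))
l=Q[(Q[:,1]>-57)&(Q[:,1]<-27)&(Q[:,0]>95)&(Q[:,0]<140)&(Q[:,2]>180)&(Q[:,2]<225)]; print('lever',len(l),l.mean(0),l.max(0))
m.movel(tip(75,-43,310),speed=.2)
Q=cloud();print(knob(Q,-.33))
b=Q[(abs(Q[:,1])<7)&(Q[:,0]>50)&(Q[:,0]<120)&(Q[:,2]>215)&(Q[:,2]<290)]; print('bar',len(b),b.mean(0),b.max(0))
p,_=m.capture("side"); cv2.imwrite('pics/s2.png',cv2.resize(p[80:290,120:400,::-1],(800,600)))
print(m.current_time_s())
```

```text
25 [-0.69  0.56  0.57]
40 [ 0.23 -0.57  0.66]
55 [-0.17 -0.39  0.85]
70 [ 0.78  0.33 -0.49]
80 [ 0.51 -0.06  0.92]
90 [-0.05 -0.06 -0.19]
98 [-0.12  0.12  0.22]
[ 0.26  0.48 -0.11]
bar 423 [ 64.7   -3.6  482.89] [ 97.67   6.97 594.56]
lever 156 [109.87 -42.29 198.  ] [127.33 -27.33 203.42]
(array([ -32.48, -100.89,  227.56]), 324, np.float64(-0.06136715842798124))
bar 345 [ 71.43  -1.11 244.17] [ 87.45   6.95 271.9 ]
9.2083
```

View pics/s2.png

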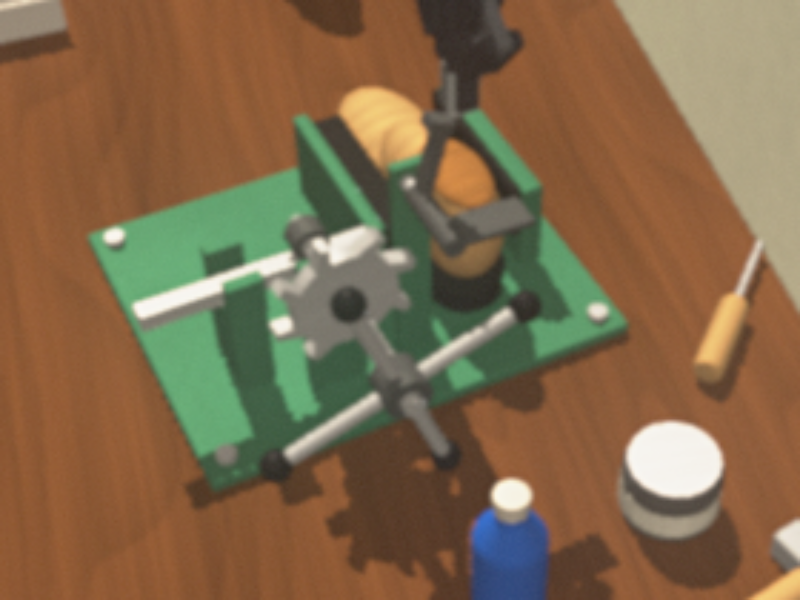

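The pawl stands up: bar at (432,150), lever level at (500,215). The wheel is at about -0.06. Next I'll push the knob arm.

Run:
```python
from h import *
np.set_printoptions(precision=2,suppress=True)
m.movel(tip(-85,-101,310),speed=.25)
m.movel(tip(-85,-101,219),speed=.2)
for x in (-55,-40,-20,-5,5):
    m.movel(tip(x,-101,219),speed=.06); print(x,m.current_force())
m.hold(.2)
m.movel(tip(-25,-101,219),speed=.1)
m.movel(tip(-45,-101,320),speed=.2)
print(knob(cloud(),.27),knob(cloud(("side",)),.27),m.current_time_s())
```

```text
-55 [ 0.33 -0.8  -0.11]
-40 [-0.16  0.55  0.21]
-20 [ 0.19  0.25 -0.51]
-5 [-0.   -0.12 -0.16]
5 [-0.6  -0.02 -0.26]
(array([ 27.85, -98.25, 228.51]), 121, np.float64(0.5355166000293621)) (array([ 28.06, -98.51, 228.58]), 121, np.float64(0.5372990745316041)) 14.3667
```

The wheel is at 0.536, mid-window, and the contact geometry predicts the same value. I'll flip the pawl down by pushing its bar to -x.

Run:
```python
from h import *
np.set_printoptions(precision=2,suppress=True)
m.movel(tip(-45,-50,320),speed=.25)
m.movel(tip(140,1,320),speed=.25)
m.movel(tip(140,1,234),speed=.2)
for x in (110,90,75,65,58):
    m.movel(tip(x,1,234),speed=.06); print(x,m.current_force())
m.hold(.3)
m.movel(tip(75,1,236),speed=.1)
m.movel(tip(120,1,330),speed=.2)
m.movel(tip(-60,-150,400),speed=.3)
Q=cloud(); print(knob(Q,.28))
b=Q[(Q[:,1]>-8)&(Q[:,1]<9)&(Q[:,0]>-5)&(Q[:,0]<55)&(Q[:,2]>175)&(Q[:,2]<225)]; print('bar',len(b),b.mean(0),np.polyfit(b[:,0],b[:,2],1))
l=Q[(Q[:,1]>-57)&(Q[:,1]<-27)&(Q[:,0]>10)&(Q[:,0]<70)&(Q[:,2]>240)&(Q[:,2]<270)]; print('lever',len(l),l.mean(0),l.max(0))
p,_=m.capture("side"); cv2.imwrite('pics/s3.png',cv2.resize(p[80:290,120:400,::-1],(800,600)))
print(m.current_time_s())
```

```text
110 [-0.43 -0.29  0.43]
90 [-0.6  -0.24  0.  ]
75 [-0.38  0.13  0.97]
65 [ 0.84 -0.39  0.42]
58 [ 1.05 -0.19  0.12]
(array([ 27.68, -99.03, 228.22]), 118, np.float64(0.5347065061658072))
bar 656 [ 23.8   -1.35 195.12] [  0.2  190.44]
lever 196 [ 43.65 -43.15 253.76] [ 52.14 -27.23 260.48]
20.75
```

View pics/s3.png

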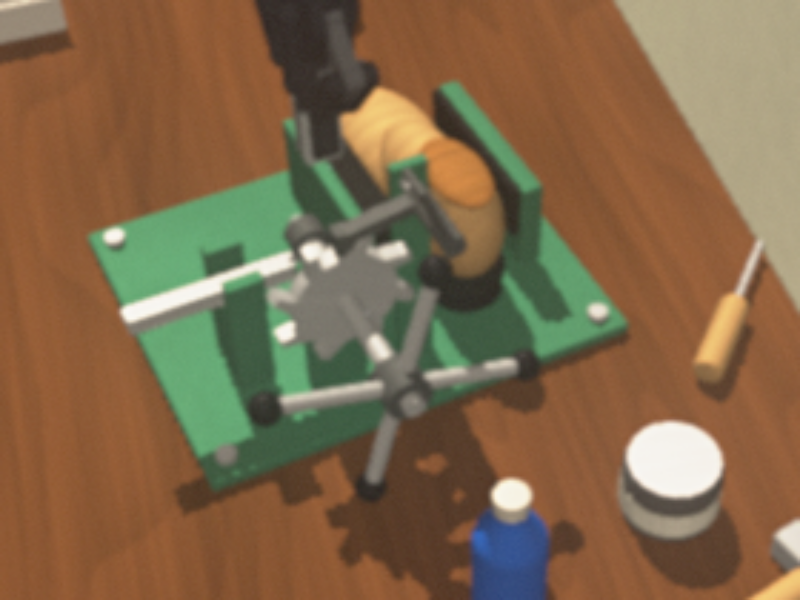

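The pawl is down: bar at (370,220), lever at (435,215). The lever's mean x is 43.65 mm, against 43.6 mm at the start in the same frame, so the pawl angle is about 0. The bottle and tin haven't moved.

Run:
```python
from h import *
m.hold(.3); m.hand_in(); print(m.current_time_s())
```

```text
the job is handed in; nothing more can be done
the job is handed in; nothing more can be done
```

The clamp is eased by one notch and the job is handed in, at about 21 s on the robot's clock; the hand-in gave no verdict. I did it with closed fingertips only:

- **Pawl up:** I pushed the lever over until the pawl stood by itself. The camera showed the lever level and the bar leaning to +x, with the wheel still at about -0.06 rad.
- **Wheel back:** I pushed the knob to +x, which left the wheel at about 0.535 rad. It read the same after the pawl came down.
- **Pawl down:** I pushed the bar to -x and it dropped into the next gap. The lever is back where it was at the start to within about 1 mm, so the pawl angle is about 0.

The wrist force, read at the end of each push step, stayed around 1 N. The bottle and tin looked unmoved in the last picture, and the arm was clear of everything. I did not re-measure the hammer at the end, but the arm never went near it.

The only disagreement was an early offset of 2–4 mm between my first clamp position and the post and sleeve; I shifted the estimate by about 1.5 mm to correct most of it.

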